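# Pair the pot loggers with the receiver

## Robot

A 7-joint arm with a two-finger parallel gripper is mounted at the origin on the work surface. World frame = base frame: x ahead of the robot, y to its left, z up, the work surface at z = 0. Lengths are in m, angles in rad, forces in N, time in s.
With the tool pointing down it reaches from about 0.4 to 0.85 m from the base axis. Payload 10.4 kg.
Tool frame: the origin (TCP) lies between the finger pads; the fingertips stand tcp_to_tips ahead of it and the grasp point (between the pads) lies 8 mm behind it (tcp_to_tips is the distance from the TCP to the fingertips, in m); z points along the fingers, y is the line along which they close (so a half turn about z gives the same grasp; the last joint's range is limited). The gripper opens to 85 mm and grips with 20 to 120 N. Pads are 22 mm wide; open, the fingers measure 114 mm over their backs; the gripper's body (76 mm by 85 mm) begins 54 mm behind the grasp point. The pads swing forward as they close: fully open they stand 13 mm farther back than shut.
Start: joints at [1.2, 0.332, -0.065, 1.46, 0.022, 1.35, -0.088], TCP at [0.213, -0.588, 0.242] pointing down, gripper open.
Joint ranges: [-2.6, 2.6], [-0.5, 2.12], [-1.47, 1.34], [0.16, 2.42], [-1.27, 4.41], [0.06, 2.06], [-2.6, 2.6]. Speed limits (rad/s): [2.22, 2.22, 2.79, 2.79, 3.14, 3.14, 3.14].

## Interface

Orientations are given as a unit quaternion [x, y, z, w].
In Python, from workcell import * gives the robot as it stands.
- The arm moves only by the tool apply_moves, never from a script. Its argument "rows" is a list of rows, each an object of numbers: "x", "y", "z": the shift along the tool's x, y, z in mm; "ax", "ay", "az": the turn, a rotation vector about the tool's x, y, z in degrees; "gripper": the closure, from 0 (fully open) to 1 (shut). A call has 1 to 5 rows; each row shifts and turns the commanded pose from where the row before left it, along the tool's axes as they then stand; what a row does not reach is not made up. A row lasts 1/12 s, in which the tool goes at most 41.7 mm and 7.16 degrees, less where a joint would pass 70% of its speed; a pose out of reach is approached as far as the arm can. A call with a gripper value outside its range is refused whole. The fingers move at their own pace and stop on an object; "newtons" is the grip in N (left out, the last holds). Time passes only in rows, so rows that do not move let the fingers close. It gives the time, the measured TCP pose, the force, the opening and the grip force at its end, in the units of the state.
- get_obs(): the state, without advancing time (a new reading comes with each control period).
- camera(name): name is "scene" or "top" or "wrist"; returns a dict with "color" (480x640x3 uint8, red, green, blue), "fov_y" (degrees; the focal length in pixels is half the picture's height over the tangent of half this angle, whatever the lens; pixels are square), "cx", "cy" (the principal point, pixels), "k1" (the pictures are not rectified: a ray, as slopes to the right and down, at radius r is drawn at 1 + k1 r^2 times it, then the intrinsics apply), "rvec" (rotation vector, rad) and "tvec" (3), from world to camera coordinates, as OpenCV has them. Camera axes: x right, y down, z forward; pixel columns grow to the right and rows downward; lengths in m; the calibration is good to about 2 mm. A picture is of the moment at which its call begins. There is no depth.
- hand_in(): hands the job in; it is judged then, once.
The state is a dict: "clock": time; "joint_pos": joint angles; "joint_velocities": joint speeds; "tau": joint torques, N m; "position": TCP position; "ee_rot": TCP orientation; "ft_force": force on the tool from outside, world axes, zero at the start; "torque": the same for the moment, N m; "grip_width": opening from 0.0 (shut) to 1.0 (fully open); "grasp_force": force on a finger pad.
Only numpy, scipy, OpenCV 4.12 (cv2) and the standard library are available. Lean on these libraries where they do the work, as an engineer would, in place of code of your own. Each camera call takes 0.05 s, during which the arm holds its last target. There are 200 camera calls.

## Task

Pair the moisture loggers in the pots with the receiver: gently press the receiver's green key down until it stays down, then in the same way the red, the yellow and the blue logger cap, in that order. Do not press the white cap, and do not lift, shift or tip the pots or anything else on the bench.

Things in the scene. Friction and masses are not known exactly. Their poses are not given: they have to be found in the camera images.
- receiver: White and grey radio receiver box, fixed to the bench, 100 x 130 mm and 44 mm high, with a black stub aerial (10 mm thick, its top 104 mm above the bench) at one corner, 68 mm from the key's axis. Origin: centre of its underside, on the bench (z = 0).
- green_top (a point): Centre of the top face of the receiver's round green key (36 mm across), on the box's vertical centre line; when up it is 66 mm above the bench. It stands 16 mm proud of a black collar 50 mm across. The point moves with the key.
- green_cap (a joint): How far the green key is pressed, m: 0 up (start) to 0.012 at its bottom stop. It slides straight down; the push needed rises from about 4 N at first to 7 N at the stop (plus about 0.5 N at 30 mm/s), and it stays down where it is left; it counts as pressed from 0.004, so 6 to 9 mm is a good press. A push of over 20 N on it, the caps, the receiver or the pots is not gentle.
- red_pot: Loose terracotta-coloured plant pot, 0.45 kg give or take, 90 mm across at the rim, 67 mm at the foot, 72 mm high, standing on the bench, filled, with sprouts round its edge up to 95 mm above the bench (they yield). In its middle stands a black round logger 50 mm across (top 104 mm above the bench) with a red cap. Origin: centre of the pot's underside.
- red_top (a point): Centre of the top face of the red cap (round, 36 mm across) on the pot's vertical axis; when up it is 120 mm above the bench, 16 mm proud of the logger. The point moves with the cap. To be pressed.
- red_cap (a joint): How far the red cap is pressed, m: 0 up (start) to 0.012 at its bottom stop; same action as the green key: 4 to 7 N, stays where it is left, counts as pressed from 0.004.
- yellow_pot: Loose terracotta-coloured plant pot, 0.45 kg give or take, 90 mm across at the rim, 67 mm at the foot, 72 mm high, standing on the bench, filled, with sprouts round its edge up to 95 mm above the bench (they yield). In its middle stands a black round logger 50 mm across (top 104 mm above the bench) with a yellow cap. Origin: centre of the pot's underside.
- yellow_top (a point): Centre of the top face of the yellow cap (round, 36 mm across) on the pot's vertical axis; when up it is 120 mm above the bench, 16 mm proud of the logger. The point moves with the cap. To be pressed.
- yellow_cap (a joint): How far the yellow cap is pressed, m: 0 up (start) to 0.012 at its bottom stop; same action as the green key: 4 to 7 N, stays where it is left, counts as pressed from 0.004.
- blue_pot: Loose terracotta-coloured plant pot, 0.45 kg give or take, 90 mm across at the rim, 67 mm at the foot, 72 mm high, standing on the bench, filled, with sprouts round its edge up to 95 mm above the bench (they yield). In its middle stands a black round logger 50 mm across (top 104 mm above the bench) with a blue cap. Origin: centre of the pot's underside.
- blue_top (a point): Centre of the top face of the blue cap (round, 36 mm across) on the pot's vertical axis; when up it is 120 mm above the bench, 16 mm proud of the logger. The point moves with the cap. To be pressed.
- blue_cap (a joint): How far the blue cap is pressed, m: 0 up (start) to 0.012 at its bottom stop; same action as the green key: 4 to 7 N, stays where it is left, counts as pressed from 0.004.
- white_pot: Loose terracotta-coloured plant pot, 0.45 kg give or take, 90 mm across at the rim, 67 mm at the foot, 72 mm high, standing on the bench, filled, with sprouts round its edge up to 95 mm above the bench (they yield). In its middle stands a black round logger 50 mm across (top 104 mm above the bench) with a white cap. Origin: centre of the pot's underside.
- white_top (a point): Centre of the top face of the white cap (round, 36 mm across) on the pot's vertical axis; when up it is 120 mm above the bench, 16 mm proud of the logger. The point moves with the cap. Spare logger, NOT to be pressed (it counts as disturbed beyond 0.003 m).
- white_cap (a joint): How far the white cap is pressed, m: 0 up (start) to 0.012 at its bottom stop; same action as the green key: 4 to 7 N, stays where it is left, counts as pressed from 0.004.
- seedling_pot: Loose pot like the others (90 mm across, 72 mm high) with a seedling up to 135 mm above the bench and no logger. Origin: on its underside. Bystander.
- corner_pot: Another loose seedling pot without logger, same size, farther back on the right. Origin: on its underside. Bystander.
- spare_pots: Nested stack of three empty pots, 80 mm across, 114 mm high, back left. Origin: on its underside. Bystander.
- spray_bottle: Clear bottle with blue cap, 72 mm across, 190 mm high, back right. Origin: on its underside. Bystander.
- label_box: Small grey open box, 80 x 120 x 40 mm, with coloured plant labels standing 62 mm high, front left. Origin: on its underside. Bystander.
- trowel: Small spatula with wooden handle, 200 mm long, lying at the back, its blade to the left. Origin: under its middle, on the bench. Bystander.

How it is judged:
On the way, in this order (a step that is already met when the one before it is completed fails the run):
1. the receiver's green key is pressed down at least 4 mm (value of joint green_cap above 0.004 m), for 0.1 s.
2. the red cap is pressed down at least 4 mm (value of joint red_cap above 0.004 m), for 0.1 s.
3. the yellow cap is pressed down at least 4 mm (value of joint yellow_cap above 0.004 m), for 0.1 s.
4. the blue cap is pressed down at least 4 mm (value of joint blue_cap above 0.004 m), for 0.1 s.
At the end, for the whole second after the job is handed in: Green key, red, yellow and blue caps each down 4 mm or more, in that order, never pushed above 20 N; white cap under 3 mm; logger pots upright, at rest, never lifted, all loose things within 20 mm of their start (value of joint each of green_cap, red_cap, yellow_cap, blue_cap above 0.004 m and value of joint white_cap below 0.003 m and distance of each of red_pot, yellow_pot, blue_pot, white_pot, seedling_pot, corner_pot, spare_pots, spray_bottle, label_box, trowel from where it was at the start of the episode below 0.02 m and angle between each of red_pot, yellow_pot, blue_pot, white_pot's own z axis and vertical below 0.1 rad and linear speed of each of red_pot, yellow_pot, blue_pot, white_pot below 0.02 m/s); the robot touches nothing.
It fails at once if a cap is pressed out of order (green, red, yellow, blue) ((value of joint red_cap above 0.004 m and value of joint green_cap below 0.004 m) or (value of joint yellow_cap above 0.004 m and value of joint red_cap below 0.004 m) or (value of joint blue_cap above 0.004 m and value of joint yellow_cap below 0.004 m)).
It fails at once if the white cap is pressed (value of joint white_cap above 0.003 m).
It fails at once if the robot presses on the receiver or a logger pot with more than 20 N (contact force between any of the arm, the fingers and receiver above 20 N or contact force between any of the arm, the fingers and red_pot above 20 N or contact force between any of the arm, the fingers and yellow_pot above 20 N or contact force between any of the arm, the fingers and blue_pot above 20 N or contact force between any of the arm, the fingers and white_pot above 20 N).
It fails at once if a logger pot is lifted more than 10 mm, shifted more than 20 mm or tipped more than 0.2 rad (height (world z) of any of red_pot, yellow_pot, blue_pot, white_pot above 0.01 m or distance of any of red_pot, yellow_pot, blue_pot, white_pot from where it was at the start of the episode above 0.02 m or angle between any of red_pot, yellow_pot, blue_pot, white_pot's own z axis and vertical above 0.2 rad).
It fails at once if a bystander is shifted more than 20 mm (distance of any of seedling_pot, corner_pot, spare_pots, spray_bottle, label_box, trowel from where it was at the start of the episode above 0.02 m).
It also fails if it takes over 58 s, if anything falls off the work surface, if the arm or the gripper's body presses on something with over 40 N, if the wrist force passes 120 N, or if a joint passes its speed limit or range.

## Working session

There is one attempt and no reset: what is moved stays moved. The work goes in short steps, Python scripts to look and compute and a tool call to move; the robot and the scene stay as the last step left them, time stands still between calls to the robot, and variables do not carry over. Pictures are saved under pics/ and viewed, at most 10 in all, crops included, and the job is handed in when it is done.

Besides the shell and the picture viewer there is one more tool, called by a JSON object that holds its "method" and its "body", one argument or row to a line. apply_moves: Moves the arm, as the interface text tells. Its arguments: {"type":"object","properties":{"rows":{"type":"array","items":{"type":"object","properties":{"x":{"type":"number"},"y":{"type":"number"},"z":{"type":"number"},"ax":{"type":"number"},"ay":{"type":"number"},"az":{"type":"number"},"gripper":{"type":"number"}}}},"newtons":{"type":"number"}},"required":["rows"]}

```bash
ls; mkdir -p pics
python3 - <<'E'
from workcell import *
import cv2,pickle
o=get_obs();print(o)
import workcell
print([n for n in dir(workcell) if not n.startswith('_')])
d={n:camera(n) for n in("scene","top")}
pickle.dump(d,open('cams.pkl','wb'))
for n in d:
  cv2.imwrite(f'pics/{n}0.png',d[n]['color'][:,:,::-1]); print(n,{k:v for k,v in d[n].items() if k!='color'})
E
```

```text
pics
{'clock': 0.0, 'joint_pos': array([ 1.2004133 ,  0.33288485, -0.06467283,  1.46094037,  0.0216154 ,
        1.34991672, -0.08848581]), 'joint_velocities': array([-2.12553728e-03,  8.44230013e-04, -8.55303143e-04, -3.14560206e-04,
        1.54355640e-03,  1.05758457e-03, -9.51645302e-05]), 'tau': array([ 1.13879457e-04, -6.25450158e+01,  4.91077895e-02, -3.91609383e+01,
        1.62689248e-02,  9.77842952e-03, -4.13823318e-05]), 'position': array([ 0.21285992, -0.58724779,  0.24150821]), 'ee_rot': array([ 9.84917558e-01,  1.73022763e-01, -1.70700600e-04, -7.06443555e-04]), 'ft_force': array([ 0.28329054, -0.38432481,  0.01009216]), 'torque': array([ 0.04194814, -0.00659123, -0.00521082]), 'grasp_force': 0.0, 'grip_width': 1.0014837560334073}
['MotionError', 'camera', 'get_obs', 'hand_in', 'tcp_to_tips']
scene {'fov_y': 47.71195867034194, 'cx': 312.84614791557436, 'cy': 224.76495748389794, 'k1': -0.029703053232819403, 'rvec': array([ 2.17721647,  1.20328086, -0.46843934]), 'tvec': array([-0.30653412, -0.32751956,  1.82689516])}
top {'fov_y': 46.905497578742136, 'cx': 323.70318252927245, 'cy': 242.40377825459, 'k1': -0.17227168708642648, 'rvec': array([ 2.15314832, -2.0494417 ,  0.23567083]), 'tvec': array([-0.01904193,  0.60099267,  1.13296066])}
```

View pics/scene0.png

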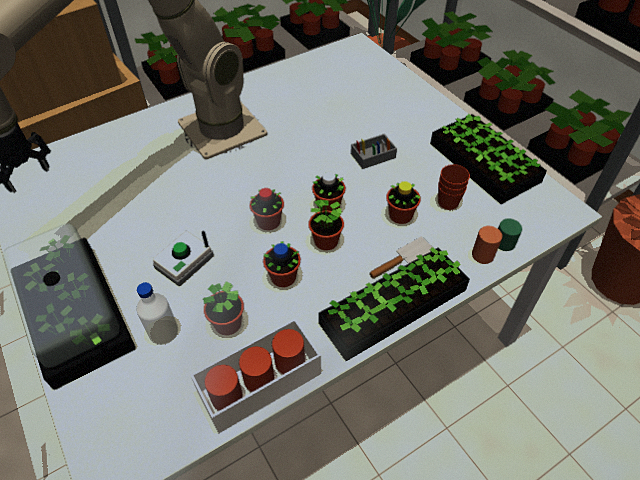

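View pics/top0.png

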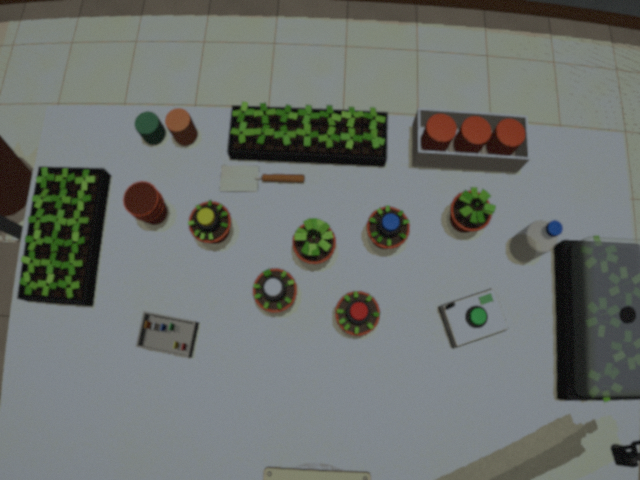

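The pictures show the caps. In top they are at green (477,316), red (359,311), yellow (206,216), blue (390,223) and white (273,287). In scene they are at green (180,250), red (265,195), yellow (405,188), blue (281,251) and white (330,180).

```bash
cat > h.py <<'E'
import numpy as np,cv2
def KD(c):
    f=240/np.tan(np.radians(c['fov_y'])/2)
    return np.array([[f,0,c['cx']],[0,f,c['cy']],[0,0,1.]]),np.array([c['k1'],0,0,0,0.])
def ray(c,uv):
    K,D=KD(c);p=cv2.undistortPoints(np.array([[uv]],float),K,D)[0,0]
    R=cv2.Rodrigues(c['rvec'])[0]
    return -R.T@c['tvec'],R.T@np.array([*p,1.])
def plane(c,uv,z):
    o,d=ray(c,uv);return o+d*(z-o[2])/d[2]
def proj(c,X):
    K,D=KD(c);return cv2.projectPoints(np.array([X],float),c['rvec'],c['tvec'],K,D)[0][0,0]
H={'green':(45,80),'red':(0,5),'yellow':(22,33),'blue':(105,125)}
def blob(c,name,seed,r=16):
    h=cv2.cvtColor(c['color'],cv2.COLOR_RGB2HSV).astype(int)
    a,b=H.get(name,(0,180))
    m=(h[...,0]>=a)&(h[...,0]<=b)&(h[...,1]>130)&(h[...,2]>70)
    if name=='red': m=((h[...,0]<=4)|(h[...,0]>=174))&(h[...,1]>150)&(h[...,2]>120)
    if name=='white': m=(h[...,1]<60)&(h[...,2]>110)
    y,x=np.mgrid[:480,:640]; m&=np.hypot(x-seed[0],y-seed[1])<r
    n,l,s,ce=cv2.connectedComponentsWithStats(m.astype(np.uint8))
    i=1+np.argmax(s[1:,4]);return ce[i],s[i]
E
python3 - <<'E'
from h import *;import pickle
from workcell import tcp_to_tips; print(tcp_to_tips)
d=pickle.load(open('cams.pkl','rb'))
T=dict(green=(477,316),red=(359,311),yellow=(206,216),blue=(390,223),white=(273,287))
S=dict(green=(180,250),red=(265,195),yellow=(405,188),blue=(281,251),white=(330,180))
for n in T:
  z=.066 if n=='green' else .12
  for k,s in(('top',T),('scene',S)):
    c,st=blob(d[k],n,s[n],14 if k=='top' else 10); print(n,k,c.round(1),st,plane(d[k],c,z).round(4), plane(d[k],c,z-.003).round(4))
for n,uv,z in(('aerial',(447,304),.104),('seedtop',(316,237),.1),('seedrim',(314,243),.072),('corner',(472,211),.072),('bottlecap',(554,229),.19),('label',(168,335),.04),('spare',(143,195),.114)): print(n,plane(d['top'],uv,z).round(3))
E
```

```text
0.011
green top [477.8 315.8] [471 308  15  17 198] [ 0.4565 -0.3279  0.066 ] [ 0.4569 -0.3288  0.063 ]
green scene [179.3 247.3] [173 243  14  10 106] [ 0.4606 -0.3315  0.066 ] [ 0.458  -0.3311  0.063 ]
red top [358.6 310.4] [352 304  14  14 168] [ 0.4517 -0.0672  0.12  ] [ 0.452  -0.0674  0.117 ]
red scene [265.2 192.3] [260 189  12   8  77] [ 0.4553 -0.0695  0.12  ] [ 0.4526 -0.0683  0.117 ]
yellow top [204.9 215.9] [196 207  18  18 243] [0.6343 0.2638 0.12  ] [0.6351 0.2645 0.117 ]
yellow scene [404.7 187.4] [399 182  13  12 127] [0.6424 0.2561 0.12  ] [0.6402 0.2582 0.117 ]
blue top [390.4 221.3] [382 213  18  17 231] [ 0.6416 -0.1274  0.12  ] [ 0.6425 -0.1277  0.117 ]
blue scene [280.3 248.8] [274 243  14  12 127] [ 0.6453 -0.1304  0.12  ] [ 0.6432 -0.1294  0.117 ]
white top [272.4 286.6] [265 279  16  16 210] [0.4917 0.1102 0.12  ] [0.4922 0.1105 0.117 ]
white scene [328.9 175.3] [321 171  17  10 116] [0.4929 0.1096 0.12  ] [0.4903 0.1113 0.117 ]
aerial [ 0.475 -0.252  0.104]
seedtop [0.605 0.027 0.1  ]
seedrim [0.598 0.031 0.072]
corner [ 0.688 -0.315  0.072]
bottlecap [ 0.624 -0.454  0.19 ]
label [0.384 0.339 0.04 ]
spare [0.676 0.407 0.114]
```

Run:
```python
import cv2
a=cv2.imread('pics/top0.png')[180:350,180:520]
cv2.imwrite('pics/crop1.png',cv2.resize(a,None,fx=2.3,fy=2.3,interpolation=cv2.INTER_CUBIC))
```

```text
(no output)
```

View pics/crop1.png

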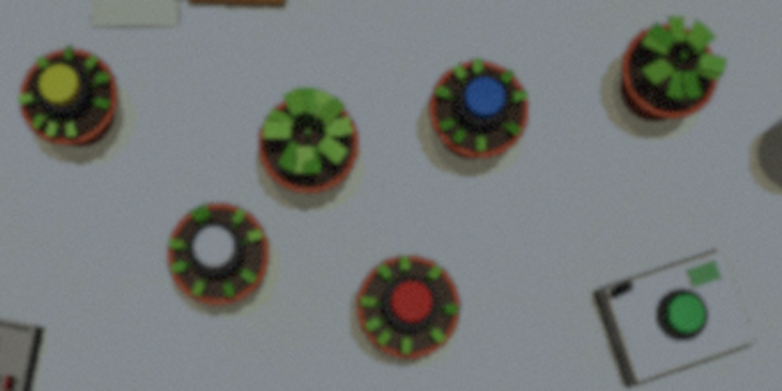

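The crop confirms the layout: round caps centred in the pots, with the aerial at the receiver's upper-left corner. The averaged targets are green (0.4575,-0.330), red (0.4525,-0.068), yellow (0.637,0.2615) and blue (0.643,-0.129). Next I shut the fingers and move above the green key.

{"method": "apply_moves", "body": {
  "rows": [
    {"x": 32,"y": -16,"gripper": 1},
    {"x": 32,"y": -16},
    {"x": 32,"y": -16},
    {"x": 32,"y": -16},
    {"x": 32,"y": -16}
  ],
  "newtons": 20
}}

```text
invalid input at $.rows[0]: expected keys x, y, z, ax, ay, az, gripper
```

{"method": "apply_moves", "body": {
  "rows": [
    {"x": 32,"y": -16},
    {"x": 32,"y": -16},
    {"x": 32,"y": -16},
    {"x": 32,"y": -16},
    {"x": 30,"y": -15}
  ]
}}

```text
invalid input at $.rows[0]: expected keys x, y, z, ax, ay, az, gripper
```

{"method": "apply_moves", "body": {
  "rows": [
    {"z": 25},
    {"z": 25},
    {"z": 25},
    {"z": 25},
    {}
  ]
}}

```text
invalid input at $.rows[0]: expected keys x, y, z, ax, ay, az, gripper
```

```bash
cat >> h.py <<'E'
from scipy.spatial.transform import Rotation as Ro
P=dict(green=(.4575,-.330,.066),red=(.4525,-.068,.12),yellow=(.637,.2615,.12),blue=(.643,-.129,.12))
def go(n,dz=.04):
    from workcell import get_obs
    o=get_obs();R=Ro.from_quat(o['ee_rot']);t=np.array(P[n])+[0,0,dz]
    print(n,'t',o['clock'],'pos',o['position'].round(4),'F',o['ft_force'].round(2),'w',o['grip_width'].round(3),'tool z',R.as_matrix()[:,2].round(3))
    print(' tool shift mm',(R.inv().apply(t-o['position'])*1000).round(1))
E
python3 - <<'E'
from h import *;from workcell import camera
go('green')
c=camera('wrist');cv2.imwrite('pics/w1.png',c['color'][:,:,::-1])
print(proj(c,P['green']))
E
```

```text
Traceback (most recent call last):
  File "h.py", line 28, in go
    print(n,'t',o['clock'],'pos',o['position'].round(4),'F',o['ft_force'].round(2),'w',o['grip_width'].round(3),'tool z',R.as_matrix()[:,2].round(3))
                                                                                       ^^^^^^^^^^^^^^^^^^^^^
AttributeError: 'float' object has no attribute 'round'
```

All keys are needed in each row, so I'm resending the moves in full.

{"method": "apply_moves", "body": {
  "rows": [
    {"x": 32,"y": -16,"z": 0,"ax": 0,"ay": 0,"az": 0,"gripper": 1},
    {"x": 32,"y": -16,"z": 0,"ax": 0,"ay": 0,"az": 0,"gripper": 1},
    {"x": 32,"y": -16,"z": 0,"ax": 0,"ay": 0,"az": 0,"gripper": 1},
    {"x": 32,"y": -16,"z": 0,"ax": 0,"ay": 0,"az": 0,"gripper": 1},
    {"x": 32,"y": -16,"z": 0,"ax": 0,"ay": 0,"az": 0,"gripper": 1}
  ],
  "newtons": 20
}}

```text
clock: 0.52
position: [0.337, -0.4563, 0.242]
ee_rot: [0.985, 0.173, -0.0, -0.0]
ft_force: [-0.3, -0.2, 0.4]
grip_width: 0.296
grasp_force: 0.0
```

{"method": "apply_moves", "body": {
  "rows": [
    {"x": 32,"y": -16,"z": 0,"ax": 0,"ay": 0,"az": 0,"gripper": 1},
    {"x": 32,"y": -16,"z": 0,"ax": 0,"ay": 0,"az": 0,"gripper": 1},
    {"x": 32,"y": -16,"z": 0,"ax": 0,"ay": 0,"az": 0,"gripper": 1},
    {"x": 32,"y": -16,"z": 0,"ax": 0,"ay": 0,"az": 0,"gripper": 1},
    {"x": 30,"y": -15,"z": 0,"ax": 0,"ay": 0,"az": 0,"gripper": 1}
  ]
}}

```text
clock: 0.93
position: [0.4588, -0.3279, 0.2421]
ee_rot: [0.985, 0.173, -0.0, -0.0]
ft_force: [0.7, 0.3, -0.2]
grip_width: 0.0
grasp_force: 0.0
```

```bash
sed -i "s/o\['grip_width'\].round(3)/round(o['grip_width'],3)/" h.py
python3 - <<'E'
from h import *;from workcell import camera
go('green')
c=camera('wrist');cv2.imwrite('pics/w1.png',c['color'][:,:,::-1])
print(proj(c,P['green']))
E
```

```text
green t 0.9333 pos [ 0.4588 -0.3279  0.2421] F [ 0.66  0.35 -0.22] w 0.0 tool z [-0.  0. -1.]
 tool shift mm [ -2.    1.6 136.1]
[324.86168794 215.70817607]
```

View pics/w1.png

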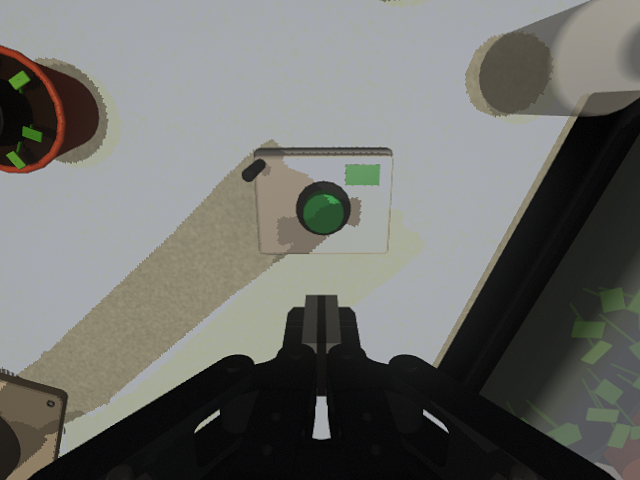

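The wrist picture puts the key at (324,212), against a predicted (325,216), so the estimate is good to about 3 mm. The aerial, at (254,170), is clear of the fingers. I'll descend over green.

{"method": "apply_moves", "body": {
  "rows": [
    {"x": -1,"y": 1,"z": 35,"ax": 0,"ay": 0,"az": 0,"gripper": 1},
    {"x": 0,"y": 0,"z": 35,"ax": 0,"ay": 0,"az": 0,"gripper": 1},
    {"x": 0,"y": 0,"z": 35,"ax": 0,"ay": 0,"az": 0,"gripper": 1},
    {"x": 0,"y": 0,"z": 30,"ax": 0,"ay": 0,"az": 0,"gripper": 1},
    {"x": 0,"y": 0,"z": 10,"ax": 0,"ay": 0,"az": 0,"gripper": 1}
  ]
}}

```text
clock: 1.4
position: [0.4546, -0.3297, 0.0925]
ee_rot: [0.985, 0.173, -0.002, -0.002]
ft_force: [-0.9, -0.2, -0.1]
grip_width: -0.002
grasp_force: 0.0
```

{"method": "apply_moves", "body": {
  "rows": [
    {"x": 0,"y": 0,"z": 0,"ax": 0,"ay": 0,"az": 0,"gripper": 1},
    {"x": 0,"y": 0,"z": 3,"ax": 0,"ay": 0,"az": 0,"gripper": 1},
    {"x": 0,"y": 0,"z": 3,"ax": 0,"ay": 0,"az": 0,"gripper": 1},
    {"x": 0,"y": 0,"z": 3,"ax": 0,"ay": 0,"az": 0,"gripper": 1},
    {"x": 0,"y": 0,"z": 0,"ax": 0,"ay": 0,"az": 0,"gripper": 1}
  ]
}}

```text
clock: 1.82
position: [0.4576, -0.3314, 0.0891]
ee_rot: [0.985, 0.173, 0.0, 0.001]
ft_force: [-0.6, 0.2, -0.2]
grip_width: 0.001
grasp_force: 0.0
```

{"method": "apply_moves", "body": {
  "rows": [
    {"x": 0,"y": 0,"z": 3,"ax": 0,"ay": 0,"az": 0,"gripper": 1},
    {"x": 0,"y": 0,"z": 3,"ax": 0,"ay": 0,"az": 0,"gripper": 1},
    {"x": 0,"y": 0,"z": 2,"ax": 0,"ay": 0,"az": 0,"gripper": 1},
    {"x": 0,"y": 0,"z": 2,"ax": 0,"ay": 0,"az": 0,"gripper": 1},
    {"x": 0,"y": 0,"z": 0,"ax": 0,"ay": 0,"az": 0,"gripper": 1}
  ]
}}

```text
clock: 2.23
position: [0.457, -0.3309, 0.0778]
ee_rot: [0.985, 0.173, -0.0, -0.0]
ft_force: [0.8, -0.3, 0.5]
grip_width: -0.004
grasp_force: 0.0
```

{"method": "apply_moves", "body": {
  "rows": [
    {"x": 0,"y": 0,"z": 1,"ax": 0,"ay": 0,"az": 0,"gripper": 1},
    {"x": 0,"y": 0,"z": 1,"ax": 0,"ay": 0,"az": 0,"gripper": 1},
    {"x": 0,"y": 0,"z": 1,"ax": 0,"ay": 0,"az": 0,"gripper": 1},
    {"x": 0,"y": 0,"z": 0,"ax": 0,"ay": 0,"az": 0,"gripper": 1}
  ]
}}

```text
clock: 2.57
position: [0.4573, -0.331, 0.0754]
ee_rot: [0.985, 0.173, 0.0, 0.0]
ft_force: [-1.1, 0.6, 2.2]
grip_width: 0.004
grasp_force: 1.3
```

{"method": "apply_moves", "body": {
  "rows": [
    {"x": 0,"y": 0,"z": 2,"ax": 0,"ay": 0,"az": 0,"gripper": 1},
    {"x": 0,"y": 0,"z": 2,"ax": 0,"ay": 0,"az": 0,"gripper": 1},
    {"x": 0,"y": 0,"z": 1,"ax": 0,"ay": 0,"az": 0,"gripper": 1},
    {"x": 0,"y": 0,"z": 0,"ax": 0,"ay": 0,"az": 0,"gripper": 1}
  ]
}}

```text
clock: 2.9
position: [0.4573, -0.3311, 0.0702]
ee_rot: [0.985, 0.173, 0.0, 0.0]
ft_force: [0.5, 0.6, 2.5]
grip_width: -0.005
grasp_force: 1.2
```

{"method": "apply_moves", "body": {
  "rows": [
    {"x": 0,"y": 0,"z": 1,"ax": 0,"ay": 0,"az": 0,"gripper": 1},
    {"x": 0,"y": 0,"z": 1,"ax": 0,"ay": 0,"az": 0,"gripper": 1}
  ]
}}

```text
clock: 3.07
position: [0.4574, -0.3311, 0.0685]
ee_rot: [0.985, 0.173, 0.0, 0.0]
ft_force: [-1.5, 1.3, 6.9]
grip_width: -0.004
grasp_force: 3.1
```

{"method": "apply_moves", "body": {
  "rows": [
    {"x": 0,"y": 0,"z": 0,"ax": 0,"ay": 0,"az": 0,"gripper": 1},
    {"x": 0,"y": 0,"z": 0,"ax": 0,"ay": 0,"az": 0,"gripper": 1}
  ]
}}

```text
clock: 3.23
position: [0.4573, -0.3311, 0.0683]
ee_rot: [0.985, 0.173, 0.0, 0.0]
ft_force: [-0.3, 0.8, 4.4]
grip_width: 0.001
grasp_force: 1.9
```

{"method": "apply_moves", "body": {
  "rows": [
    {"x": 0,"y": 0,"z": -10,"ax": 0,"ay": 0,"az": 0,"gripper": 1},
    {"x": 0,"y": 0,"z": -30,"ax": 0,"ay": 0,"az": 0,"gripper": 1},
    {"x": 0,"y": 0,"z": -40,"ax": 0,"ay": 0,"az": 0,"gripper": 1},
    {"x": 0,"y": 0,"z": -40,"ax": 0,"ay": 0,"az": 0,"gripper": 1},
    {"x": 0,"y": 0,"z": -40,"ax": 0,"ay": 0,"az": 0,"gripper": 1}
  ]
}}

```text
clock: 3.65
position: [0.4568, -0.3307, 0.2306]
ee_rot: [0.985, 0.173, 0.0, -0.0]
ft_force: [0.7, -0.9, -1.1]
grip_width: -0.001
grasp_force: 0.0
```

Run:
```python
from h import *;from workcell import camera
go('red',.1)
c=camera('wrist');cv2.imwrite('pics/w2.png',c['color'][:,:,::-1])
for dz in(0,.008):
  p=np.array(P['green'])-[0,0,dz];print(proj(c,p))
b,s=blob(c,'green',proj(c,P['green']),40);print(b,s)
```

```text
red t 3.65 pos [ 0.4568 -0.3307  0.2306] F [ 0.71 -0.91 -1.1 ] w -0.001 tool z [ 0.  0. -1.]
 tool shift mm [  85.5 -248.4   10.6]
[322.55748257 216.27794374]
[322.52978173 213.66386592]
[330.48360656 198.14754098] [321 192  19  13 122]
```

View pics/w2.png

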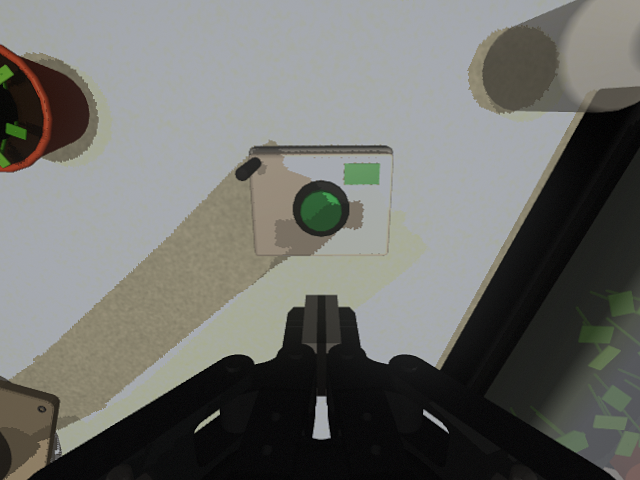

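The green key now sits low in its collar at (321,210), with an even black ring around it, so it is pressed about 8 mm. On to red.

{"method": "apply_moves", "body": {
  "rows": [
    {"x": 10,"y": -31,"z": 0,"ax": 0,"ay": 0,"az": 0,"gripper": 1},
    {"x": 11,"y": -31,"z": 0,"ax": 0,"ay": 0,"az": 0,"gripper": 1},
    {"x": 11,"y": -31,"z": 0,"ax": 0,"ay": 0,"az": 0,"gripper": 1},
    {"x": 11,"y": -31,"z": 0,"ax": 0,"ay": 0,"az": 0,"gripper": 1},
    {"x": 11,"y": -31,"z": 0,"ax": 0,"ay": 0,"az": 0,"gripper": 1}
  ]
}}

```text
clock: 4.12
position: [0.4548, -0.1654, 0.2286]
ee_rot: [0.985, 0.173, 0.0, 0.0]
ft_force: [0.1, 0.4, -0.4]
grip_width: -0.002
grasp_force: 0.0
```

{"method": "apply_moves", "body": {
  "rows": [
    {"x": 11,"y": -31,"z": 0,"ax": 0,"ay": 0,"az": 0,"gripper": 1},
    {"x": 11,"y": -31,"z": 0,"ax": 0,"ay": 0,"az": 0,"gripper": 1},
    {"x": 10,"y": -31,"z": 0,"ax": 0,"ay": 0,"az": 0,"gripper": 1},
    {"x": 0,"y": 0,"z": 0,"ax": 0,"ay": 0,"az": 0,"gripper": 1},
    {"x": 0,"y": 0,"z": 0,"ax": 0,"ay": 0,"az": 0,"gripper": 1}
  ]
}}

```text
clock: 4.53
position: [0.4536, -0.067, 0.2288]
ee_rot: [0.985, 0.175, 0.0, 0.0]
ft_force: [0.3, -1.9, -0.1]
grip_width: 0.001
grasp_force: 0.0
```

Run:
```python
from h import *;from workcell import camera
go('red',.02)
c=camera('wrist')
p=proj(c,P['red']);b,s=blob(c,'red',p,60);print(p,b,s,plane(c,b,.12))
```

```text
red t 4.5333 pos [ 0.4536 -0.067   0.2288] F [ 0.34 -1.87 -0.1 ] w 0.001 tool z [ 0.001 -0.001 -1.   ]
 tool shift mm [-1.4  0.5 88.8]Traceback (most recent call last):
  File "<stdin>", line 4, in <module>
  File "h.py", line 22, in blob
    i=1+np.argmax(s[1:,4]);return ce[i],s[i]
        ~~~~~~~~~^^^^^^^^^
    return _wrapfunc(a, 'argmax', axis=axis, out=out, **kwds)
    return bound(*args, **kwds)
ValueError: attempt to get argmax of an empty sequence
```

Run:
```python
from h import *;from workcell import camera
c=camera('wrist');cv2.imwrite('pics/w3.png',c['color'][:,:,::-1]); print(proj(c,P['red']))
```

```text
[321.90454414 241.16423077]
```

View pics/w3.png

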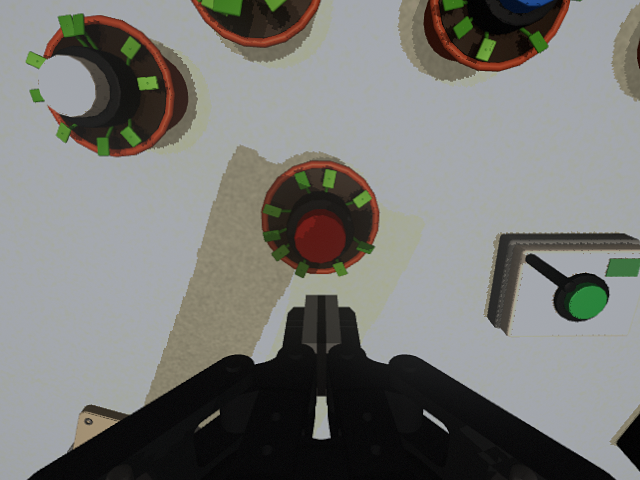

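The red cap is at (320,237), against a predicted (322,241), so it is about 3 mm off at most. Descending.

{"method": "apply_moves", "body": {
  "rows": [
    {"x": 0,"y": 0,"z": 30,"ax": 0,"ay": 0,"az": 0,"gripper": 1},
    {"x": 0,"y": 0,"z": 30,"ax": 0,"ay": 0,"az": 0,"gripper": 1},
    {"x": 0,"y": 0,"z": 20,"ax": 0,"ay": 0,"az": 0,"gripper": 1},
    {"x": 0,"y": 0,"z": 8,"ax": 0,"ay": 0,"az": 0,"gripper": 1},
    {"x": 0,"y": 0,"z": 0,"ax": 0,"ay": 0,"az": 0,"gripper": 1}
  ]
}}

```text
clock: 5.05
position: [0.4524, -0.0695, 0.1387]
ee_rot: [0.985, 0.172, -0.002, -0.001]
ft_force: [-0.5, 0.3, 0.6]
grip_width: 0.001
grasp_force: 0.0
```

{"method": "apply_moves", "body": {
  "rows": [
    {"x": 0,"y": 0,"z": 0,"ax": 0,"ay": 0,"az": 0,"gripper": 1},
    {"x": 0,"y": 0,"z": 2,"ax": 0,"ay": 0,"az": 0,"gripper": 1},
    {"x": 0,"y": 0,"z": 2,"ax": 0,"ay": 0,"az": 0,"gripper": 1},
    {"x": 0,"y": 0,"z": 2,"ax": 0,"ay": 0,"az": 0,"gripper": 1},
    {"x": 0,"y": 0,"z": 0,"ax": 0,"ay": 0,"az": 0,"gripper": 1}
  ]
}}

```text
clock: 5.47
position: [0.4537, -0.0687, 0.1345]
ee_rot: [0.985, 0.173, 0.0, 0.0]
ft_force: [0.5, -1.1, 0.3]
grip_width: -0.001
grasp_force: 0.0
```

{"method": "apply_moves", "body": {
  "rows": [
    {"x": 0,"y": 0,"z": 2,"ax": 0,"ay": 0,"az": 0,"gripper": 1},
    {"x": 0,"y": 0,"z": 2,"ax": 0,"ay": 0,"az": 0,"gripper": 1},
    {"x": 0,"y": 0,"z": 1,"ax": 0,"ay": 0,"az": 0,"gripper": 1},
    {"x": 0,"y": 0,"z": 1,"ax": 0,"ay": 0,"az": 0,"gripper": 1}
  ]
}}

```text
clock: 5.8
position: [0.4538, -0.0686, 0.1285]
ee_rot: [0.985, 0.173, 0.0, 0.0]
ft_force: [-1.1, 0.1, 4.9]
grip_width: 0.003
grasp_force: 2.3
```

{"method": "apply_moves", "body": {
  "rows": [
    {"x": 0,"y": 0,"z": 1,"ax": 0,"ay": 0,"az": 0,"gripper": 1},
    {"x": 0,"y": 0,"z": 1,"ax": 0,"ay": 0,"az": 0,"gripper": 1},
    {"x": 0,"y": 0,"z": 2,"ax": 0,"ay": 0,"az": 0,"gripper": 1}
  ]
}}

```text
clock: 6.05
position: [0.4538, -0.0686, 0.1246]
ee_rot: [0.985, 0.173, 0.0, 0.0]
ft_force: [-1.4, -1.0, 5.5]
grip_width: 0.004
grasp_force: 2.9
```

{"method": "apply_moves", "body": {
  "rows": [
    {"x": 0,"y": 0,"z": 1,"ax": 0,"ay": 0,"az": 0,"gripper": 1},
    {"x": 0,"y": 0,"z": 0,"ax": 0,"ay": 0,"az": 0,"gripper": 1}
  ]
}}

```text
clock: 6.22
position: [0.4537, -0.0686, 0.1233]
ee_rot: [0.985, 0.173, 0.0, 0.0]
ft_force: [1.5, -0.7, 1.4]
grip_width: -0.001
grasp_force: 1.2
```

{"method": "apply_moves", "body": {
  "rows": [
    {"x": 0,"y": 0,"z": -10,"ax": 0,"ay": 0,"az": 0,"gripper": 1},
    {"x": 0,"y": 0,"z": -25,"ax": 0,"ay": 0,"az": 0,"gripper": 1},
    {"x": 0,"y": 0,"z": -35,"ax": 0,"ay": 0,"az": 0,"gripper": 1},
    {"x": 0,"y": 0,"z": -30,"ax": 0,"ay": 0,"az": 0,"gripper": 1},
    {"x": 12,"y": -10,"z": 0,"ax": 0,"ay": 0,"az": 0,"gripper": 1}
  ]
}}

```text
clock: 6.63
position: [0.463, -0.0573, 0.2294]
ee_rot: [0.985, 0.171, 0.003, 0.002]
ft_force: [2.1, -0.5, 0.0]
grip_width: 0.002
grasp_force: 0.0
```

{"method": "apply_moves", "body": {
  "rows": [
    {"x": 24,"y": -21,"z": 0,"ax": 0,"ay": 0,"az": 0,"gripper": 1},
    {"x": 24,"y": -21,"z": 0,"ax": 0,"ay": 0,"az": 0,"gripper": 1},
    {"x": 24,"y": -21,"z": 0,"ax": 0,"ay": 0,"az": 0,"gripper": 1},
    {"x": 24,"y": -21,"z": 0,"ax": 0,"ay": 0,"az": 0,"gripper": 1},
    {"x": 24,"y": -21,"z": 0,"ax": 0,"ay": 0,"az": 0,"gripper": 1}
  ]
}}

```text
clock: 7.05
position: [0.5388, 0.0858, 0.2238]
ee_rot: [0.985, 0.173, -0.0, 0.0]
ft_force: [0.2, -0.6, 0.8]
grip_width: 0.002
grasp_force: 0.0
```

{"method": "apply_moves", "body": {
  "rows": [
    {"x": 24,"y": -21,"z": 0,"ax": 0,"ay": 0,"az": 0,"gripper": 1},
    {"x": 24,"y": -21,"z": 0,"ax": 0,"ay": 0,"az": 0,"gripper": 1},
    {"x": 24,"y": -21,"z": 0,"ax": 0,"ay": 0,"az": 0,"gripper": 1},
    {"x": 24,"y": -21,"z": 0,"ax": 0,"ay": 0,"az": 0,"gripper": 1},
    {"x": 24,"y": -21,"z": 0,"ax": 0,"ay": 0,"az": 0,"gripper": 1}
  ]
}}

```text
clock: 7.47
position: [0.6159, 0.2252, 0.2234]
ee_rot: [0.985, 0.173, -0.0, 0.0]
ft_force: [0.4, -0.3, 0.8]
grip_width: 0.002
grasp_force: 0.0
```

{"method": "apply_moves", "body": {
  "rows": [
    {"x": 24,"y": -21,"z": 0,"ax": 0,"ay": 0,"az": 0,"gripper": 1},
    {"x": 8,"y": -7,"z": 0,"ax": 0,"ay": 0,"az": 0,"gripper": 1},
    {"x": 0,"y": 0,"z": 0,"ax": 0,"ay": 0,"az": 0,"gripper": 1},
    {"x": 0,"y": 0,"z": 0,"ax": 0,"ay": 0,"az": 0,"gripper": 1}
  ]
}}

```text
clock: 7.8
position: [0.6356, 0.2616, 0.2231]
ee_rot: [0.985, 0.173, -0.001, 0.0]
ft_force: [0.0, -0.6, -0.5]
grip_width: 0.0
grasp_force: 0.0
```

Run:
```python
from h import *;from workcell import camera
go('yellow',.011)
c=camera('wrist');cv2.imwrite('pics/w4.png',c['color'][:,:,::-1]); print(proj(c,P['yellow']))
```

```text
yellow t 7.8 pos [0.6356 0.2616 0.2231] F [ 0.02 -0.59 -0.52] w 0.0 tool z [-0.001 -0.    -1.   ]
 tool shift mm [ 1.4  0.5 92.1]
[324.2285554  240.92694906]
```

View pics/w4.png

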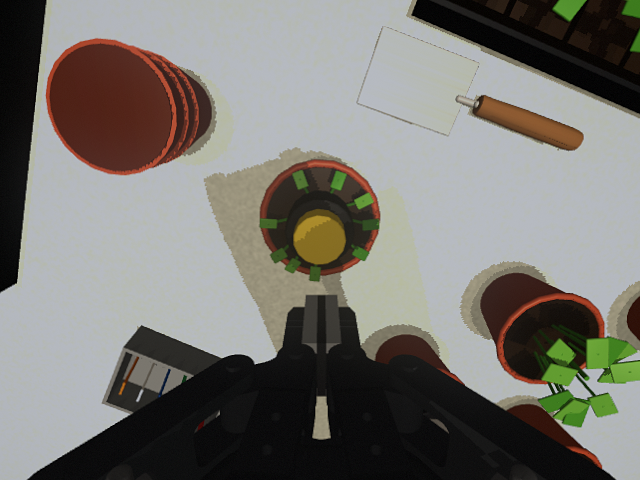

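The yellow cap is at (319,237), against a predicted (324,241), and the tool is centred on it to within about 3 mm. Pressing the same way.

{"method": "apply_moves", "body": {
  "rows": [
    {"x": 0,"y": 0,"z": 30,"ax": 0,"ay": 0,"az": 0,"gripper": 1},
    {"x": 0,"y": 0,"z": 30,"ax": 0,"ay": 0,"az": 0,"gripper": 1},
    {"x": 0,"y": 0,"z": 18,"ax": 0,"ay": 0,"az": 0,"gripper": 1},
    {"x": 0,"y": 0,"z": 5,"ax": 0,"ay": 0,"az": 0,"gripper": 1},
    {"x": 0,"y": 0,"z": 0,"ax": 0,"ay": 0,"az": 0,"gripper": 1}
  ]
}}

```text
clock: 8.27
position: [0.6356, 0.2593, 0.1395]
ee_rot: [0.985, 0.172, -0.001, 0.001]
ft_force: [-0.5, -0.8, 0.4]
grip_width: -0.005
grasp_force: 0.0
```

{"method": "apply_moves", "body": {
  "rows": [
    {"x": 0,"y": 0,"z": 0,"ax": 0,"ay": 0,"az": 0,"gripper": 1},
    {"x": 0,"y": 0,"z": 2,"ax": 0,"ay": 0,"az": 0,"gripper": 1},
    {"x": 0,"y": 0,"z": 2,"ax": 0,"ay": 0,"az": 0,"gripper": 1},
    {"x": 0,"y": 0,"z": 2,"ax": 0,"ay": 0,"az": 0,"gripper": 1},
    {"x": 0,"y": 0,"z": 0,"ax": 0,"ay": 0,"az": 0,"gripper": 1}
  ]
}}

```text
clock: 8.68
position: [0.636, 0.2614, 0.1344]
ee_rot: [0.985, 0.173, 0.0, 0.0]
ft_force: [-0.2, 0.5, 0.9]
grip_width: 0.0
grasp_force: 0.0
```

{"method": "apply_moves", "body": {
  "rows": [
    {"x": 0,"y": 0,"z": 2,"ax": 0,"ay": 0,"az": 0,"gripper": 1},
    {"x": 0,"y": 0,"z": 1,"ax": 0,"ay": 0,"az": 0,"gripper": 1},
    {"x": 0,"y": 0,"z": 1,"ax": 0,"ay": 0,"az": 0,"gripper": 1},
    {"x": 0,"y": 0,"z": 1,"ax": 0,"ay": 0,"az": 0,"gripper": 1}
  ]
}}

```text
clock: 9.02
position: [0.6361, 0.2615, 0.1297]
ee_rot: [0.985, 0.173, 0.0, 0.0]
ft_force: [-0.8, -1.2, 4.7]
grip_width: -0.002
grasp_force: 2.2
```

{"method": "apply_moves", "body": {
  "rows": [
    {"x": 0,"y": 0,"z": 1,"ax": 0,"ay": 0,"az": 0,"gripper": 1},
    {"x": 0,"y": 0,"z": 2,"ax": 0,"ay": 0,"az": 0,"gripper": 1},
    {"x": 0,"y": 0,"z": 2,"ax": 0,"ay": 0,"az": 0,"gripper": 1}
  ]
}}

```text
clock: 9.27
position: [0.6361, 0.2615, 0.1247]
ee_rot: [0.985, 0.173, 0.0, 0.0]
ft_force: [-2.7, -1.7, 4.6]
grip_width: 0.004
grasp_force: 2.9
```

{"method": "apply_moves", "body": {
  "rows": [
    {"x": 0,"y": 0,"z": 1,"ax": 0,"ay": 0,"az": 0,"gripper": 1},
    {"x": 0,"y": 0,"z": 0,"ax": 0,"ay": 0,"az": 0,"gripper": 1}
  ]
}}

```text
clock: 9.43
position: [0.6361, 0.2615, 0.1234]
ee_rot: [0.985, 0.173, 0.0, 0.0]
ft_force: [-0.7, 0.0, 1.7]
grip_width: -0.002
grasp_force: 1.7
```

{"method": "apply_moves", "body": {
  "rows": [
    {"x": 0,"y": 0,"z": -10,"ax": 0,"ay": 0,"az": 0,"gripper": 1},
    {"x": 0,"y": 0,"z": -25,"ax": 0,"ay": 0,"az": 0,"gripper": 1},
    {"x": 0,"y": 0,"z": -35,"ax": 0,"ay": 0,"az": 0,"gripper": 1},
    {"x": 0,"y": 0,"z": -30,"ax": 0,"ay": 0,"az": 0,"gripper": 1},
    {"x": -6,"y": 17,"z": 0,"ax": 0,"ay": 0,"az": 0,"gripper": 1}
  ]
}}

```text
clock: 9.85
position: [0.6367, 0.2488, 0.231]
ee_rot: [0.984, 0.175, 0.004, -0.002]
ft_force: [1.2, 1.6, 1.2]
grip_width: 0.001
grasp_force: 0.0
```

{"method": "apply_moves", "body": {
  "rows": [
    {"x": -11,"y": 32,"z": 0,"ax": 0,"ay": 0,"az": 0,"gripper": 1},
    {"x": -11,"y": 32,"z": 0,"ax": 0,"ay": 0,"az": 0,"gripper": 1},
    {"x": -11,"y": 32,"z": 0,"ax": 0,"ay": 0,"az": 0,"gripper": 1},
    {"x": -11,"y": 32,"z": 0,"ax": 0,"ay": 0,"az": 0,"gripper": 1},
    {"x": -11,"y": 32,"z": 0,"ax": 0,"ay": 0,"az": 0,"gripper": 1}
  ]
}}

```text
clock: 10.27
position: [0.6388, 0.0726, 0.2238]
ee_rot: [0.985, 0.173, 0.0, 0.0]
ft_force: [0.5, -0.3, -0.7]
grip_width: -0.0
grasp_force: 0.0
```

{"method": "apply_moves", "body": {
  "rows": [
    {"x": -11,"y": 32,"z": 0,"ax": 0,"ay": 0,"az": 0,"gripper": 1},
    {"x": -11,"y": 32,"z": 0,"ax": 0,"ay": 0,"az": 0,"gripper": 1},
    {"x": -11,"y": 32,"z": 0,"ax": 0,"ay": 0,"az": 0,"gripper": 1},
    {"x": -11,"y": 32,"z": 0,"ax": 0,"ay": 0,"az": 0,"gripper": 1},
    {"x": -11,"y": 32,"z": 0,"ax": 0,"ay": 0,"az": 0,"gripper": 1}
  ]
}}

```text
clock: 10.68
position: [0.6416, -0.0966, 0.2239]
ee_rot: [0.985, 0.173, 0.0, 0.0]
ft_force: [0.9, 0.7, 0.3]
grip_width: 0.0
grasp_force: 0.0
```

{"method": "apply_moves", "body": {
  "rows": [
    {"x": -10,"y": 32,"z": 0,"ax": 0,"ay": 0,"az": 0,"gripper": 1},
    {"x": 0,"y": 0,"z": 0,"ax": 0,"ay": 0,"az": 0,"gripper": 1},
    {"x": 0,"y": 0,"z": 0,"ax": 0,"ay": 0,"az": 0,"gripper": 1}
  ]
}}

```text
clock: 10.93
position: [0.643, -0.1314, 0.2233]
ee_rot: [0.985, 0.171, -0.0, 0.0]
ft_force: [-0.0, 1.3, -0.9]
grip_width: -0.001
grasp_force: 0.0
```

Run:
```python
from h import *;from workcell import camera
go('blue',.011)
c=camera('wrist');cv2.imwrite('pics/w5.png',c['color'][:,:,::-1]); print(proj(c,P['blue']))
```

```text
blue t 10.9333 pos [ 0.643  -0.1314  0.2233] F [-0.03  1.28 -0.89] w -0.001 tool z [-0.    -0.001 -1.   ]
 tool shift mm [ 0.8 -2.3 92.3]
[319.91842927 241.5274235 ]
```

View pics/w5.png

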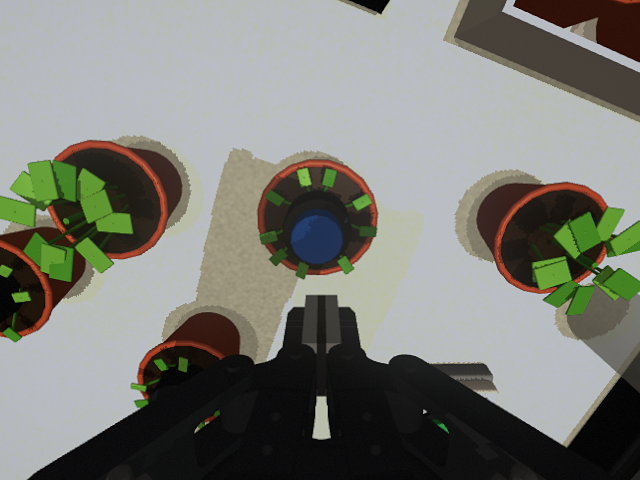

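The blue cap is at (317,238), against a predicted (320,241), so it is a couple of mm off. Pressing with a 2 mm sideways correction.

{"method": "apply_moves", "body": {
  "rows": [
    {"x": 0,"y": -2,"z": 30,"ax": 0,"ay": 0,"az": 0,"gripper": 1},
    {"x": 0,"y": 0,"z": 30,"ax": 0,"ay": 0,"az": 0,"gripper": 1},
    {"x": 0,"y": 0,"z": 18,"ax": 0,"ay": 0,"az": 0,"gripper": 1},
    {"x": 0,"y": 0,"z": 5,"ax": 0,"ay": 0,"az": 0,"gripper": 1},
    {"x": 0,"y": 0,"z": 0,"ax": 0,"ay": 0,"az": 0,"gripper": 1}
  ]
}}

```text
clock: 11.4
position: [0.6421, -0.125, 0.1393]
ee_rot: [0.985, 0.174, -0.001, -0.001]
ft_force: [0.9, -0.5, 0.4]
grip_width: 0.001
grasp_force: 0.0
```

{"method": "apply_moves", "body": {
  "rows": [
    {"x": 0,"y": 0,"z": 0,"ax": 0,"ay": 0,"az": 0,"gripper": 1},
    {"x": 0,"y": 0,"z": 2,"ax": 0,"ay": 0,"az": 0,"gripper": 1},
    {"x": 0,"y": 0,"z": 2,"ax": 0,"ay": 0,"az": 0,"gripper": 1},
    {"x": 0,"y": 0,"z": 2,"ax": 0,"ay": 0,"az": 0,"gripper": 1},
    {"x": 0,"y": 0,"z": 0,"ax": 0,"ay": 0,"az": 0,"gripper": 1}
  ]
}}

```text
clock: 11.82
position: [0.6427, -0.1266, 0.1344]
ee_rot: [0.985, 0.173, 0.0, 0.0]
ft_force: [0.5, -0.2, -0.7]
grip_width: -0.003
grasp_force: 0.0
```

{"method": "apply_moves", "body": {
  "rows": [
    {"x": 0,"y": 0,"z": 2,"ax": 0,"ay": 0,"az": 0,"gripper": 1},
    {"x": 0,"y": 0,"z": 1,"ax": 0,"ay": 0,"az": 0,"gripper": 1},
    {"x": 0,"y": 0,"z": 1,"ax": 0,"ay": 0,"az": 0,"gripper": 1},
    {"x": 0,"y": 0,"z": 1,"ax": 0,"ay": 0,"az": 0,"gripper": 1}
  ]
}}

```text
clock: 12.15
position: [0.6427, -0.1266, 0.1297]
ee_rot: [0.985, 0.173, 0.0, 0.0]
ft_force: [-1.4, 0.4, 4.5]
grip_width: 0.002
grasp_force: 2.2
```

{"method": "apply_moves", "body": {
  "rows": [
    {"x": 0,"y": 0,"z": 1,"ax": 0,"ay": 0,"az": 0,"gripper": 1},
    {"x": 0,"y": 0,"z": 2,"ax": 0,"ay": 0,"az": 0,"gripper": 1},
    {"x": 0,"y": 0,"z": 2,"ax": 0,"ay": 0,"az": 0,"gripper": 1}
  ]
}}

```text
clock: 12.4
position: [0.6428, -0.1267, 0.1247]
ee_rot: [0.985, 0.173, 0.0, 0.0]
ft_force: [-2.0, 1.1, 4.9]
grip_width: 0.002
grasp_force: 2.9
```

{"method": "apply_moves", "body": {
  "rows": [
    {"x": 0,"y": 0,"z": 1,"ax": 0,"ay": 0,"az": 0,"gripper": 1},
    {"x": 0,"y": 0,"z": 0,"ax": 0,"ay": 0,"az": 0,"gripper": 1}
  ]
}}

```text
clock: 12.57
position: [0.6427, -0.1267, 0.1234]
ee_rot: [0.985, 0.173, 0.0, 0.0]
ft_force: [-0.6, 0.0, 3.5]
grip_width: 0.002
grasp_force: 1.6
```

{"method": "apply_moves", "body": {
  "rows": [
    {"x": 0,"y": 0,"z": -10,"ax": 0,"ay": 0,"az": 0,"gripper": 1},
    {"x": 0,"y": 0,"z": -25,"ax": 0,"ay": 0,"az": 0,"gripper": 1},
    {"x": 0,"y": 0,"z": -35,"ax": 0,"ay": 0,"az": 0,"gripper": 1},
    {"x": 0,"y": 0,"z": -35,"ax": 0,"ay": 0,"az": 0,"gripper": 1},
    {"x": 0,"y": 0,"z": -35,"ax": 0,"ay": 0,"az": 0,"gripper": 1}
  ]
}}

```text
clock: 12.98
position: [0.6423, -0.1264, 0.2653]
ee_rot: [0.985, 0.173, 0.0, -0.0]
ft_force: [0.6, 0.6, -0.1]
grip_width: 0.004
grasp_force: 0.0
```

{"method": "apply_moves", "body": {
  "rows": [
    {"x": -20,"y": 0,"z": -20,"ax": 0,"ay": 0,"az": 0,"gripper": 1},
    {"x": -35,"y": 0,"z": 0,"ax": 0,"ay": 0,"az": 0,"gripper": 1},
    {"x": -35,"y": 0,"z": 0,"ax": 0,"ay": 0,"az": 0,"gripper": 1},
    {"x": -20,"y": 0,"z": 0,"ax": 0,"ay": 0,"az": 0,"gripper": 1},
    {"x": 0,"y": 0,"z": 0,"ax": 0,"ay": 0,"az": 0,"gripper": 1}
  ]
}}

```text
clock: 13.4
position: [0.5362, -0.1667, 0.2845]
ee_rot: [0.985, 0.171, -0.0, 0.001]
ft_force: [0.5, 0.2, -0.1]
grip_width: -0.001
grasp_force: 0.0
```

Run:
```python
from h import *;from workcell import camera
import pickle
a=pickle.load(open('cams.pkl','rb'))['scene']['color'];c=camera('scene');b=c['color']
sl=np.s_[150:300,140:440]
cv2.imwrite('pics/cmp.png',cv2.resize(np.vstack([a[sl],b[sl]])[:,:,::-1],None,fx=2,fy=2,interpolation=cv2.INTER_CUBIC))
```

```text
(no output)
```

View pics/cmp.png

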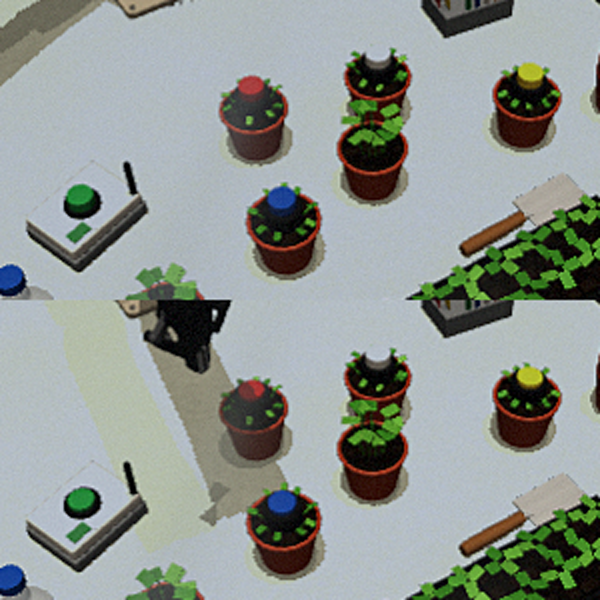

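The before/after comparison shows the green, red, yellow and blue caps all clearly lower, for example yellow from (530,73) to (530,377-300). The white cap and all pots are unchanged, so I'm handing in.

```bash
python3 -c "
from workcell import *
print(hand_in())"
```

```text
the job is handed in; nothing more can be done
None
```

The green key, then the red, yellow and blue caps were each pressed about 8 mm by arm position in that order, with readings no higher than about 7 N; the final picture shows the white cap still up and the pots in view unmoved, and the job is handed in (no verdict was returned).

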